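# Close the vacuum filter

### The arm

A 7-joint arm with a two-finger parallel gripper is mounted at the origin on a cart in front of the work surface, level with it; the furniture and walls round the work are solid. World frame = base frame: x ahead of the robot, y to its left, z up, the work surface at z = 0. Lengths are in m, angles in rad, forces in N, time in s.
With the tool pointing down it reaches from about 0.4 to 0.85 m from the base axis. Payload 10.4 kg.
Tool frame: the origin (TCP) lies at the very end of the fingers, on their centre line; the grasp point (between the pads) lies 19 mm behind it; z points along the fingers, y is the line along which they close (so a half turn about z gives the same grasp; the last joint's range is limited). The gripper opens to 87 mm and grips with 3 to 60 N. Pads are 19 mm wide; open, the fingers measure 117 mm over their backs; the gripper's body (75 mm by 190 mm) begins 51 mm behind the grasp point.
Start: joints at [1.092, 0.332, -0.065, 1.46, 0.022, 1.35, -0.088], TCP at [0.275, -0.561, 0.223] pointing down, gripper open.
Joint ranges: [-2.6, 2.6], [-0.5, 2.12], [-1.47, 1.34], [0.16, 2.42], [-1.27, 4.41], [0.06, 2.06], [-2.6, 2.6]. Speed limits (rad/s): [2.22, 2.22, 2.79, 2.79, 3.14, 3.14, 3.14].

### API

Orientations are given as a unit quaternion [x, y, z, w].
In Python, from bench import * gives the robot as it stands.
- The arm moves only by the tool step_arm, never from a script. Its arguments are lists of equal length, an entry for each row: "delta_pos": the shift along the world's x, y, z in units of 25 mm (1.0 is 25 mm), a list of three; "turn": the turn about the world's z in units of 0.12 rad (1.0 is 0.12 rad). In form: {"delta_pos": [[tx, ty, tz], ...], "turn": [turn, ...]}. A call has 1 to 12 rows; each row shifts and turns the commanded pose from where the row before left it; what a row does not reach is not made up. A row lasts 1/10 s, in which the tool goes at most 50 mm and 8.59 degrees, less where a joint would pass 70% of its speed; a pose out of reach is approached as far as the arm can. A call with a number of a shift or a turn outside -1 to 1 is refused whole. A call with a gripper value outside its range is refused whole. "grip" is the closure, from 0 (fully open) to 1 (shut), set as the call begins (left out, the last holds). The fingers move at their own pace and stop on an object; "newtons" is the grip in N (left out, the last holds). Time passes only in rows, so rows that do not move let the fingers close. It gives the time, the measured TCP pose, the force, the opening and the grip force at its end, in the units of the state.
- read_state(): the state, without advancing time (a new reading comes with each control period).
- camera(name): name is "scene" or "top" or "wrist"; returns a dict with "image" (384x512x3 uint8, red, green, blue), "z_map" (384x512 float32, m along the optical axis (not along the pixel's ray), 0 where there is no reading), "mtx" (3x3 intrinsics, pixels), "view" (4x4, takes a point from world to camera coordinates). Camera axes: x right, y up, looking along -z (the intrinsics and any distortion apply to the point x, -y, -z); pixel columns grow to the right and rows downward; lengths in m; the calibration is good to about 2 mm. A picture is of the moment at which its call begins.
- close_job(): hands the job in; it is judged then, once.
The state is a dict: "time": time; "joint_positions": joint angles; "joint_vel": joint speeds; "joint_torque": joint torques, N m; "ee_pos": TCP position; "eef_rot": TCP orientation; "ft_force": force on the tool from outside, world axes, zero at the start; "torque": the same for the moment, N m; "width": finger opening in m; "grip_force": force on a finger pad.
Only numpy, scipy, OpenCV 4.12 (cv2) and the standard library are available. Lean on these libraries where they do the work, as an engineer would, in place of code of your own. Each camera call takes 0.05 s, during which the arm holds its last target. There are 200 camera calls.

### The job

Close the vacuum filter: set the orange screw cap square on the filter's neck, turn it gently backward (anticlockwise from above) until you feel its thread drop into the start, then screw it forward (clockwise) until it is fully home against its rubber seal, and let go. Never force it: if it runs hard against a stop, do not push on; and leave the brush and the two plugs where they lie.

Things in the scene. Friction and masses are not known exactly. Their poses are not given: they have to be found in the camera images.
- filter_mouth (a point): Centre of the neck's metal rim, 105 mm above the bench; z up. The neck is 56 mm across. Right-hand thread, 3 equal starts, 30 mm per turn, 1 to 2 mm of axial play; its clock position differs every time and is not given. Starts open upward, 21 degrees wide; between them the top is level; a tooth 2.5 mm high stops the lugs behind each start. A rubber seal stands 3 mm above the rim and gives 5 N per mm.
- cap_center (a point): Centre of the orange ribbed cap, half-way up: 64 mm diameter, 28 mm tall, standing open side down. Three equal inner lugs, 12 degrees wide, 8 mm below this centre. Height of this centre over filter_mouth: 7.5 mm with the lugs on the teeth, 5 mm on the level top, -2 mm dropped into the starts, -4.4 mm when the seal is first touched, -6.4 mm when home, hard on the metal at -7.4 mm.
- filter_housing: Vacuum filter on its magnetic foot (112 x 92 mm), which does not move: clear bowl, 84 mm square grey head whose top is 82 mm above the bench (4 screw heads to 87 mm), brass hose barbs on +x and +y. Origin: centre of the foot's underside; z up. It carries the steel neck and the seal.
- filter_cap: The cap (about 110 g). Origin: centre of its lower rim; z up. On the neck it turns back (anticlockwise) at most 111 degrees until the lugs drop 7 mm, then up to 9 more to the stop. From there 77 to 86 degrees forward bring it home, 12 more make it hard. Turned forward before it has dropped, it jams on the teeth. Let go at any point it stays there and can be gripped anew.
- dust_brush: Wooden hand brush, 286 mm long, lying at the left; origin at the centre of its underside. Leave it alone.
- plug_black: Black rubber plug with a knob, 35 mm wide, 37 mm tall, in front of the filter; origin at its underside. Leave it alone.
- plug_orange: Orange rubber plug with a knob, 35 mm wide, 37 mm tall, in front of the filter; origin at its underside. Leave it alone.
Mind the look-alikes: they are no part of the job. What is meant by the filter_cap is not turquoise, and is the smaller of those in its own colour.

How it is judged:
By the outcome, as a careful person would: the job done as asked, in the order asked, and still so for the second after the job is handed in, with the robot touching nothing.
It also fails if it takes over 58 s, if anything falls off the work surface, if the arm or the gripper's body presses on something with over 40 N, if the wrist force passes 120 N, or if a joint passes its speed limit or range.

## Working session

There is one attempt and no reset: what is moved stays moved. The work goes in short steps, Python scripts to look and compute and a tool call to move; the robot and the scene stay as the last step left them, time stands still between calls to the robot, and variables do not carry over. Pictures are saved under pics/ and viewed, at most 10 in all, crops included, and the job is handed in when it is done.

Besides the shell and the picture viewer there is one more tool, called after "Call:" in YAML: its name, and indented under it one key for each argument. step_arm: Moves the arm, as the interface text tells. Shifts and turns lie within -1 to 1; 1 stands for 25 mm of shift or 0.12 rad of turn. Its arguments: {"type":"object","properties":{"delta_pos":{"type":"array"},"turn":{"type":"array"},"grip":{"type":"number"},"newtons":{"type":"number"}},"required":["delta_pos","turn"]}

```bash
ls; mkdir -p pics
python3 - <<'E'
from bench import *
import cv2,numpy as np
s=read_state(); print({k:np.round(v,3).tolist() for k,v in s.items()})
ims=[]
for n in("top","scene"):
    c=camera(n); np.savez(f"pics/{n}0.npz",**c); cv2.imwrite(f"pics/{n}0.png",c["image"][...,::-1]); print(n,c["mtx"].round(1).tolist(),c["view"].round(3).tolist())
E
```

```text
pics
{'time': 0.0, 'joint_positions': [1.092, 0.333, -0.065, 1.461, 0.022, 1.35, -0.088], 'joint_vel': [-0.001, 0.001, -0.001, 0.001, 0.0, -0.001, 0.0], 'joint_torque': [-0.0, -62.325, 0.024, -38.991, -0.061, 0.04, 0.0], 'ee_pos': [0.275, -0.561, 0.222], 'eef_rot': [0.974, 0.226, -0.0, -0.001], 'ft_force': [0.487, -0.239, 0.606], 'torque': [0.023, 0.063, -0.023], 'grip_force': 0.0, 'width': 0.087}
top [[448.0, 0.0, 249.7], [0.0, 448.0, 195.3], [0.0, 0.0, 1.0]] [[-0.008, -1.0, 0.005, 0.124], [0.979, -0.007, 0.206, -0.519], [-0.206, 0.007, 0.979, -1.105], [0.0, 0.0, 0.0, 1.0]]
scene [[354.8, 0.0, 258.4], [0.0, 354.8, 187.5], [0.0, 0.0, 1.0]] [[-0.874, -0.485, -0.01, 0.511], [0.183, -0.348, 0.919, -0.125], [-0.45, 0.802, 0.393, -0.934], [0.0, 0.0, 0.0, 1.0]]
```

View pics/top0.png

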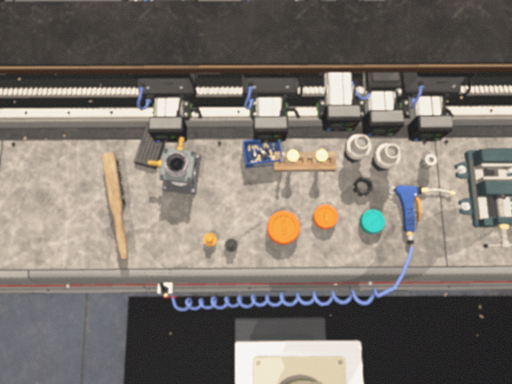

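View pics/scene0.png

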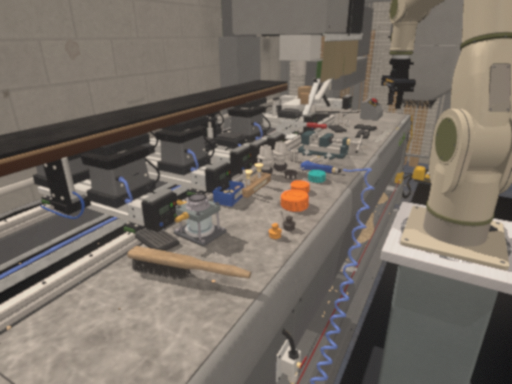

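The top view shows the small orange cap at about (325,216). The larger orange decoy is at (284,227), the turquoise one at (373,221), and the filter neck at about (177,162). Next I'll measure them.

```bash
cat > h.py <<'E'
import numpy as np,cv2
def ray(c,u,v,z):
    K,V=c["mtx"],c["view"]; R,t=V[:3,:3],V[:3,3]
    d=R.T@np.array([(u-K[0,2])/K[0,0],-(v-K[1,2])/K[1,1],-1.]); o=-R.T@t
    return o+d*(z-o[2])/d[2]
def cloud(c):
    K,V=c["mtx"],c["view"]; z=c["z_map"]; v,u=np.mgrid[:z.shape[0],:z.shape[1]]
    p=np.stack([(u-K[0,2])/K[0,0]*z,-(v-K[1,2])/K[1,1]*z,-z],-1)
    P=(p-V[:3,3])@V[:3,:3]; P[z==0]=np.nan; return P
def proj(c,p):
    q=c["view"][:3,:3]@np.asarray(p)+c["view"][:3,3]; K=c["mtx"]
    return K[0,0]*q[0]/-q[2]+K[0,2],-K[1,1]*q[1]/-q[2]+K[1,2]
def orange(im):
    h=cv2.cvtColor(im,cv2.COLOR_RGB2HSV); return cv2.inRange(h,(3,170,120),(17,255,255))
E
python3 - <<'E'
from h import *
for n in("top","scene"):
    c=dict(np.load(f"pics/{n}0.npz")); P=cloud(c); m=orange(c["image"])
    N,l,st,ce=cv2.connectedComponentsWithStats(m)
    for i in range(1,N):
        if st[i,4]<60: continue
        q=P[l==i]; zt=np.nanpercentile(q[:,2],90); top=q[np.abs(q[:,2]-zt)<.006]
        print(n,st[i],ce[i].round(1),"zt",zt.round(4),"mid",((np.nanmin(top,0)+np.nanmax(top,0))/2).round(4),"ext",(np.nanmax(top,0)-np.nanmin(top,0)).round(4),"ray",ray(c,*ce[i],.026).round(4))
    # neck
    A=P.reshape(-1,3); k=(A[:,2]>.095)&(A[:,2]<.125)&(abs(A[:,1]-.28)<.1)&(A[:,0]<.75)&(A[:,0]>.5)
    q=A[k]; print("neck",len(q),np.median(q,0).round(4),q.min(0).round(4),q.max(0).round(4))
c=dict(np.load("pics/top0.npz")); P=cloud(c); print((P[150:182:2,160:202:3,2]*1000).round())
cr=cv2.resize(c["image"][130:200,140:215],None,fx=8,fy=8,interpolation=cv2.INTER_CUBIC); cv2.imwrite("pics/neck.png",cr[...,::-1])
E
```

```text
top [314 206  23  23 400] [324.8 216.8] zt 0.0293 mid [ 0.4659 -0.0772  0.0281] ext [0.0578 0.0588 0.0096] ray [ 0.4665 -0.0765  0.026 ]
top [268 212  31  32 789] [282.9 227.7] zt 0.0391 mid [0.4378 0.0346 0.038 ] ext [0.0809 0.0782 0.0097] ray [0.4383 0.0342 0.026 ]
neck 792 [0.6862 0.3232 0.1033] [0.5666 0.2797 0.095 ] [0.7352 0.3799 0.1125]
scene [282 181  27  30 628] [295.9 196.4] zt 0.0382 mid [0.4354 0.0355 0.036 ] ext [0.0767 0.0845 0.0077] ray [0.4395 0.0204 0.026 ]
neck 509 [0.6787 0.3261 0.1028] [0.5672 0.2817 0.095 ] [0.7204 0.3799 0.11  ]
[[ 14.  88.  89.  80.  84.  80.  81.  79.  79.  -3.  -1.   2.  -4.   0.]
 [ 16.  82.  87.  86.  82.  98.  84.  83.  78.  79.  88.  87.  -2.  -5.]
 [  5.  85.  79. 102. 111. 107. 111. 103.  84.  83.  84.  86.  12.   4.]
 [  7.  81.  78. 102. 103.  92.  95. 107. 105.  81.  81.  84.  16.  14.]
 [ -5.  76. 106. 102.  86.  85.  89.  87.  94.  84.  79.  78.   8.  11.]
 [ -2.  82. 106.  95.  90.  89.  85.  89. 107.  86.  83.  82.  18.   8.]
 [ 77.  83. 109.  88.  85.  97.  94.  90. 105.  89.  82.  80.  11.   4.]
 [ 84.  83.  nan  87.  87.  98.  95.  86. 107.  94.  84.  79.  12.   9.]
 [ 77.  80. 101.  90.  86.  88.  91.  88. 101.  88.  85.  82.   8.   3.]
 [ 78.  80. 105. 105.  89.  83.  88. 109.  97.  87.  85.  73.   9.  -0.]
 [ 80.  83.  86.  97. 105. 108. 105. 103.  88.  85.  82.  68.   9.   1.]
 [ 82.  81.  82.  91. 105.  97. 102.  95.  84.  81.  85.  66.  10.  -3.]
 [ 85.  80.  78.  83.  87.  96.  86.  84.  84.  81.  85.  19.  12.  -1.]
 [ 88.  83.  78.  82.  81.  80.  84.  80.  82.  80.  80.  16.  13.   2.]
 [ 83.  84.  83.  79.  82.  84.  81.  81.  86.  88.  87.  12.  11.  -5.]
 [ -1.  73.  74.  76.  77.  83.  83.  82.  82.  86.  86.   8.   9.  -3.]]
```

View pics/neck.png

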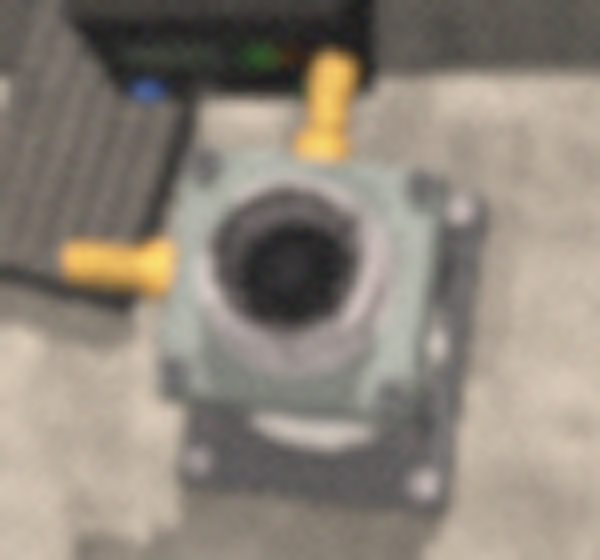

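The crop shows the neck opening centred at about crop (288,262), which is pixel (176,162) in the top view. The head's screws sit at its corners and the barbs stay below the head top. I'll refine the neck position numerically and start moving toward the cap.

Run:
```python
from h import *
from scipy.optimize import least_squares
c=dict(np.load("pics/top0.npz")); P=cloud(c)
n0=ray(c,175.6,162.3,.105); print("neck ray",n0.round(4))
for n in("top","scene"):
    c=dict(np.load(f"pics/{n}0.npz")); A=cloud(c).reshape(-1,3)
    k=(A[:,2]>.098)&(A[:,2]<.116)&(np.hypot(*(A[:,:2]-n0[:2]).T)<.04); q=A[k]
    f=least_squares(lambda p:np.hypot(q[:,0]-p[0],q[:,1]-p[1])-p[2],[*n0[:2],.025],loss="soft_l1",f_scale=.002).x
    print(n,len(q),f.round(4),(q[:,:2].min(0)+q[:,:2].max(0))/2)
```

```text
neck ray [0.5945 0.3057 0.105 ]
top 201 [0.594 0.306 0.023] [0.59478701 0.30644011]
scene 172 [0.5937 0.308  0.0225] [0.59424623 0.30809231]
```

Call:
step_arm:
  delta_pos:
    - [0.4, 0.95, 0]
    - [0.4, 0.95, 0]
    - [0.4, 0.95, 0]
    - [0.4, 0.95, 0]
    - [0.4, 0.95, 0]
    - [0.4, 0.95, 0]
    - [0.4, 0.95, 0]
    - [0.4, 0.95, 0]
    - [0.4, 0.95, 0]
    - [0.4, 0.95, 0]
  turn: [0, 0, 0, 0, 0, 0, 0, 0, 0, 0]
  grip: 0

```text
time: 1.1
ee_pos: [0.3752, -0.3226, 0.2223]
eef_rot: [0.974, 0.226, -0.0, -0.0]
ft_force: [-0.4, 0.9, 0.6]
width: 0.0873
grip_force: 0.0
```

Call:
step_arm:
  delta_pos:
    - [0.36, 0.98, -0.25]
    - [0.36, 0.98, -0.25]
    - [0.36, 0.98, -0.25]
    - [0.36, 0.98, -0.25]
    - [0.36, 0.98, -0.25]
    - [0.36, 0.98, -0.25]
    - [0.36, 0.98, -0.25]
    - [0.36, 0.98, -0.25]
    - [0.36, 0.98, -0.25]
    - [0.36, 0.98, -0.25]
    - [0, 0, 0]
  turn: [0, 0, 0, 0, 0, 0, 0, 0, 0, 0, 0]

```text
time: 2.2
ee_pos: [0.4654, -0.0751, 0.1593]
eef_rot: [0.974, 0.228, -0.0, -0.001]
ft_force: [0.8, -0.1, -0.3]
width: 0.0869
grip_force: 0.0
```

```bash
cat > look.py <<'E'
import sys
from bench import *
from h import *
n,f=sys.argv[1:3]; c=camera(n); np.savez(f"pics/{f}.npz",**c); cv2.imwrite(f"pics/{f}.png",c["image"][...,::-1])
s=read_state(); print(s["time"],s["ee_pos"].round(4) if hasattr(s["ee_pos"],"round") else s["ee_pos"],np.round(s["joint_positions"],2))
E
python3 look.py wrist w1
python3 - <<'E'
from h import *
c=dict(np.load("pics/w1.npz")); P=cloud(c); m=orange(c["image"]); print(-c["view"][:3,:3].T@c["view"][:3,3], c["mtx"][0])
N,l,st,ce=cv2.connectedComponentsWithStats(m)
for i in range(1,N):
    if st[i,4]>300:
        q=P[l==i]; zt=np.nanpercentile(q[:,2],80); top=q[np.abs(q[:,2]-zt)<.005]
        print(st[i],ce[i].round(1),zt,((np.nanmin(top,0)+np.nanmax(top,0))/2).round(4),(np.nanmax(top,0)-np.nanmin(top,0)).round(4),ray(c,*ce[i],.026).round(4))
E
```

```text
2.25 [ 0.4651 -0.0772  0.1596] [ 0.56  0.07 -0.51  1.91  0.04  1.17 -1.07]
[ 0.53076424 -0.04269444  0.32176505] [342.10953558   0.         261.84203503]
[  86  104  106   99 8233] [138.  152.3] 0.038277202937732055 [0.4393 0.0321 0.037 ] [0.0836 0.0823 0.0074] [0.4396 0.0337 0.026 ]
[ 234  143   69   71 3789] [268.  178.2] 0.028300727191163725 [ 0.4681 -0.079   0.0271] [0.0619 0.0621 0.0074] [ 0.4694 -0.0781  0.026 ]
```

View pics/w1.png

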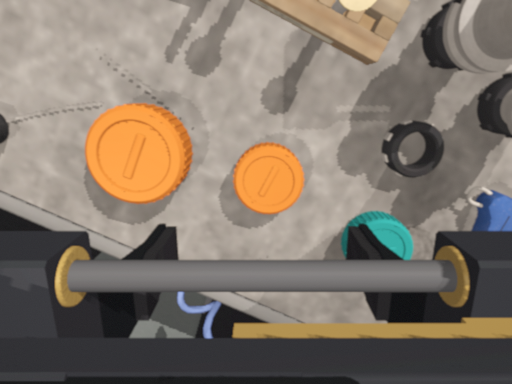

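The wrist view shows the small cap at (268,178), top about 28 mm high and 62 mm wide, at world (0.468,-0.078). The larger decoy is at (138,152). I'll descend while turning 90°, grip lightly to centre the cap, then regrip at right angles.

Call:
step_arm:
  delta_pos:
    - [0.1, -0.03, -0.6]
    - [0, 0, -0.6]
    - [0, 0, -0.6]
    - [0, 0, -0.6]
    - [0, 0, -0.6]
    - [0, 0, -0.6]
    - [0, 0, -0.4]
    - [0, 0, -0.4]
    - [0, 0, -0.3]
    - [0, 0, -0.3]
    - [0, 0, -0.3]
    - [0, 0, -0.3]
  turn: [1, 1, 1, 1, 1, 1, 1, 1, 1, 1, 1, 1]

```text
time: 3.45
ee_pos: [0.4673, -0.0808, 0.0198]
eef_rot: [0.582, 0.813, -0.0, 0.0]
ft_force: [0.5, -0.8, -0.1]
width: 0.0867
grip_force: 0.0
```

Call:
step_arm:
  delta_pos:
    - [0, 0, -0.3]
    - [0, 0, -0.3]
    - [0, 0, -0.2]
    - [0, 0, 0]
  turn: [1, 0, 0, 0]

```text
time: 3.85
ee_pos: [0.4673, -0.0804, 0.0005]
eef_rot: [0.536, 0.845, -0.001, -0.0]
ft_force: [-5.4, -0.8, 10.4]
width: 0.087
grip_force: 5.2
```

Call:
step_arm:
  delta_pos:
    - [0, 0, 0.22]
    - [0, 0, 0]
    - [0, 0, 0]
  turn: [0, 0, 0]

```text
time: 4.15
ee_pos: [0.4678, -0.0797, 0.0057]
eef_rot: [0.534, 0.845, 0.0, 0.0]
ft_force: [-0.4, -0.0, 1.5]
width: 0.087
grip_force: 0.0
```

Call:
step_arm:
  delta_pos:
    - [0, 0, 0]
    - [0, 0, 0]
    - [0, 0, 0]
    - [0, 0, 0]
    - [0, 0, 0]
    - [0, 0, 0]
  turn: [0, 0, 0, 0, 0, 0]
  grip: 1
  newtons: 6

```text
time: 4.75
ee_pos: [0.4676, -0.0794, 0.0055]
eef_rot: [0.534, 0.846, 0.0, -0.0]
ft_force: [0.2, 0.3, -0.0]
width: 0.0644
grip_force: 6.0
```

Width 64.4 mm, which is the right cap. I'll open, turn back 90°, and grip again.

Call:
step_arm:
  delta_pos:
    - [0, 0, 0]
    - [0, 0, 0]
    - [0, 0, 0]
    - [0, 0, 0]
    - [0, 0, 0]
  turn: [0, 0, 0, -0.5, -1]
  grip: 0

```text
time: 5.25
ee_pos: [0.4676, -0.0795, 0.0055]
eef_rot: [0.609, 0.793, 0.0, -0.0]
ft_force: [-0.5, 0.1, -0.4]
width: 0.0862
grip_force: 0.0
```

Call:
step_arm:
  delta_pos:
    - [0, 0, 0]
    - [0, 0, 0]
    - [0, 0, 0]
    - [0, 0, 0]
    - [0, 0, 0]
    - [0, 0, 0]
    - [0, 0, 0]
    - [0, 0, 0]
    - [0, 0, 0]
    - [0, 0, 0]
    - [0, 0, 0]
    - [0, 0, 0]
  turn: [-1, -1, -1, -1, -1, -1, -1, -1, -1, -1, -1, -0.5]

```text
time: 6.45
ee_pos: [0.4677, -0.0794, 0.0056]
eef_rot: [0.975, 0.224, 0.0, 0.0]
ft_force: [-0.1, 0.1, -0.4]
width: 0.0872
grip_force: 0.0
```

Call:
step_arm:
  delta_pos:
    - [0, 0, 0]
    - [0, 0, 0]
    - [0, 0, 0]
    - [0, 0, 0]
    - [0, 0, 0]
    - [0, 0, 0]
    - [0, 0, 0]
  turn: [0, 0, 0, 0, 0, 0, 0]
  grip: 1
  newtons: 25

```text
time: 7.15
ee_pos: [0.4677, -0.0795, 0.0056]
eef_rot: [0.974, 0.226, 0.0, 0.0]
ft_force: [0.2, -0.1, 0.9]
width: 0.064
grip_force: 25.1
```

Call:
step_arm:
  delta_pos:
    - [0, 0, 0.4]
    - [0, 0, 0.8]
    - [0, 0, 1]
    - [0, 0.3, 1]
    - [0, 0.6, 0.8]
    - [0.2, 0.9, 0.6]
    - [0.2, 0.9, 0.6]
    - [0.2, 0.9, 0.6]
    - [0.2, 0.9, 0.6]
    - [0.2, 0.9, 0.6]
    - [0.2, 0.9, 0.5]
    - [0.2, 0.9, 0.5]
  turn: [0, 0, 0, 0, 0, 0, 0, 0, 0, 0, 0, 0]

```text
time: 8.35
ee_pos: [0.5025, 0.1015, 0.2069]
eef_rot: [0.974, 0.226, 0.0, 0.0]
ft_force: [1.4, -0.2, 0.2]
width: 0.0641
grip_force: 25.1
```

Call:
step_arm:
  delta_pos:
    - [0.2, 0.9, 0]
    - [0.2, 0.9, 0]
    - [0.2, 0.9, 0]
    - [0.2, 0.9, 0]
    - [0.2, 0.9, 0]
    - [0.1, 0.9, 0]
    - [0, 0.9, 0]
    - [0, 0.5, 0]
    - [0, 0, 0]
    - [0, 0, 0]
  turn: [0, 0, 0, 0, 0, 0, 0, 0, 0, 0]

```text
time: 9.35
ee_pos: [0.5302, 0.2696, 0.2057]
eef_rot: [0.974, 0.226, -0.0, 0.0]
ft_force: [0.8, -0.4, -1.4]
width: 0.0642
grip_force: 25.1
```

```bash
python3 look.py wrist w2
python3 - <<'E'
from h import *
from scipy.optimize import least_squares
c=dict(np.load("pics/w2.npz")); print(c["view"].round(3).tolist()); A=cloud(c).reshape(-1,3); n0=np.array([.594,.3065]); print("px",proj(c,[*n0,.105]))
k=(A[:,2]>.098)&(A[:,2]<.116)&(np.hypot(*(A[:,:2]-n0).T)<.04); q=A[k]
f=least_squares(lambda p:np.hypot(q[:,0]-p[0],q[:,1]-p[1])-p[2],[*n0,.025],loss="soft_l1",f_scale=.002).x
print(len(q),f.round(4),((q.min(0)+q.max(0))/2).round(4),np.ptp(q,axis=0).round(4),np.median(q[:,2]))
E
```

```text
9.4 [0.5304 0.2692 0.2057] [-0.04  0.34 -0.63  1.54  0.21  1.33 -1.81]
[[0.44, -0.898, -0.001, 0.01], [0.865, 0.424, -0.268, -0.545], [0.241, 0.117, 0.963, -0.534], [0.0, 0.0, 0.0, 1.0]]
px (np.float64(255.82125237444635), np.float64(94.79326280479003))
2320 [0.5945 0.3061 0.023 ] [0.5945 0.3061 0.1041] [0.0554 0.0554 0.0122] 0.10491693350559686
```

View pics/w2.png

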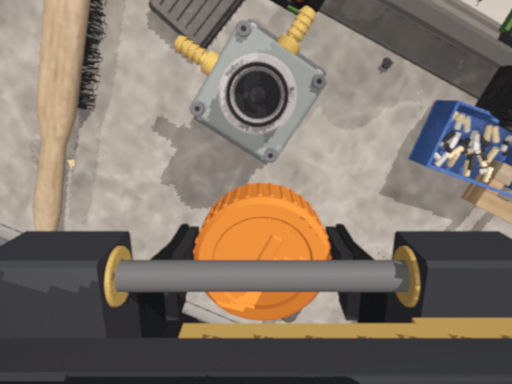

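The wrist view shows the neck at (257,92), consistent across three views at (0.5945,0.306). The cap sits straight in the gripper. I'll check for tall obstacles around it and move over the neck.

Call:
step_arm:
  delta_pos:
    - [0.5, 0.3, 0]
    - [0.5, 0.3, 0]
    - [0.5, 0.3, 0]
    - [0.5, 0.3, 0]
    - [0.57, 0.27, 0]
    - [0, 0, -0.6]
    - [0, 0, -0.8]
    - [0, 0, -0.8]
    - [0, 0, -0.6]
    - [0, 0, -0.4]
    - [0, 0, 0]
    - [0, 0, 0]
  turn: [0, 0, 0, 0, 0, 0, 0, 0, 0, 0, 0, 0]

```text
time: 10.6
ee_pos: [0.5946, 0.3072, 0.1261]
eef_rot: [0.974, 0.226, 0.0, -0.0]
ft_force: [-0.8, -0.2, -1.1]
width: 0.064
grip_force: 25.1
```

Run:
```python
from h import *
for n in("top","scene"):
    A=cloud(dict(np.load(f"pics/{n}0.npz"))).reshape(-1,3)
    r=np.hypot(A[:,0]-.5945,A[:,1]-.306)
    for lo,hi in((.05,.08),(.08,.1),(.1,.12),(.12,.14)): 
        q=A[(r>lo)&(r<hi)]; print(n,lo,np.nanpercentile(q[:,2],[50,99,100]).round(3),(q[:,2]>.13).sum())
```

```text
top 0.05 [0.001 0.088 0.092] 0
top 0.08 [0.001 0.106 0.111] 0
top 0.1 [0.    0.108 0.111] 0
top 0.12 [-0.001  0.106  0.109] 0
scene 0.05 [0.007 0.087 0.093] 0
scene 0.08 [0.012 0.105 0.107] 0
scene 0.1 [0.004 0.106 0.107] 0
scene 0.12 [0.001 0.106 0.107] 0
```

Call:
step_arm:
  delta_pos:
    - [0, -0.03, -0.4]
    - [0, 0, -0.3]
    - [0, 0, -0.1]
    - [0, 0, 0]
  turn: [0, 0, 0, 0]

```text
time: 11.0
ee_pos: [0.5943, 0.3062, 0.1049]
eef_rot: [0.974, 0.226, -0.0, 0.0]
ft_force: [0.2, -0.4, -1.1]
width: 0.0637
grip_force: 25.1
```

Call:
step_arm:
  delta_pos:
    - [0, 0, -0.04]
    - [0, 0, -0.04]
    - [0, 0, -0.04]
    - [0, 0, 0]
  turn: [0, 0, 0, 0]

```text
time: 11.4
ee_pos: [0.5946, 0.3065, 0.1027]
eef_rot: [0.974, 0.226, 0.0, 0.0]
ft_force: [1.4, -0.8, -1.1]
width: 0.0638
grip_force: 25.1
```

Call:
step_arm:
  delta_pos:
    - [0, 0, -0.04]
    - [0, 0, -0.02]
    - [0, 0, 0]
  turn: [0, 0, 0]

```text
time: 11.7
ee_pos: [0.5947, 0.3065, 0.1016]
eef_rot: [0.974, 0.226, 0.0, 0.0]
ft_force: [0.4, -3.2, 4.0]
width: 0.0641
grip_force: 25.1
```

Call:
step_arm:
  delta_pos:
    - [0, -0.01, -0.01]
    - [0, 0, 0]
    - [0, 0, 0]
  turn: [0.5, 0.5, 0.4]

```text
time: 12.0
ee_pos: [0.5946, 0.3065, 0.1016]
eef_rot: [0.951, 0.308, 0.0, -0.0]
ft_force: [-0.0, -3.1, 4.8]
width: 0.0644
grip_force: 25.1
```

Call:
step_arm:
  delta_pos:
    - [0, 0, 0]
    - [0, 0, 0]
  turn: [0.5, 0.5]

```text
time: 12.2
ee_pos: [0.5945, 0.3066, 0.1016]
eef_rot: [0.931, 0.365, 0.0, -0.0]
ft_force: [-0.2, -2.7, 5.5]
width: 0.0639
grip_force: 25.1
```

Call:
step_arm:
  delta_pos:
    - [0, 0, 0]
    - [0, 0, 0]
    - [0, 0, 0]
  turn: [0.5, 0.5, 0.4]

```text
time: 12.5
ee_pos: [0.5946, 0.3065, 0.1016]
eef_rot: [0.897, 0.441, 0.0, 0.0]
ft_force: [-0.3, -1.7, 5.6]
width: 0.0641
grip_force: 25.1
```

Call:
step_arm:
  delta_pos:
    - [0, 0, 0]
    - [0, 0, 0]
    - [0, 0, 0]
  turn: [0.5, 0.5, 0.4]

```text
time: 12.8
ee_pos: [0.5945, 0.3065, 0.1015]
eef_rot: [0.857, 0.515, 0.0, -0.0]
ft_force: [-1.8, -1.8, 6.6]
width: 0.064
grip_force: 25.1
```

```bash
python3 -c "
from bench import *
s=read_state();print(s['ft_force'],s['torque'],s['joint_positions'])"
```

```text
[-1.79986873 -1.77645607  6.57861189] [-0.56597476  0.163603   -0.11493305] [-0.05651123  0.61191112 -0.69798875  1.44428076  0.40242224  1.23036131
 -1.28790976]
```

Call:
step_arm:
  delta_pos:
    - [0, 0, 0]
    - [0, 0, 0]
    - [0, 0, 0]
  turn: [0.5, 0.5, 0.4]

```text
time: 13.1
ee_pos: [0.5945, 0.3065, 0.1015]
eef_rot: [0.811, 0.585, 0.0, 0.0]
ft_force: [-1.3, -2.9, 5.6]
width: 0.0641
grip_force: 25.1
```

Call:
step_arm:
  delta_pos:
    - [0, 0, 0]
    - [0, 0, 0]
    - [0, 0, 0]
  turn: [0.5, 0.5, 0.4]

```text
time: 13.4
ee_pos: [0.5941, 0.3061, 0.1005]
eef_rot: [0.759, 0.651, -0.0, -0.0]
ft_force: [0.5, -1.4, -0.9]
width: 0.0641
grip_force: 25.2
```

Thread found: the force has gone and z is falling. I'll lower the cap into the start.

Call:
step_arm:
  delta_pos:
    - [0, 0, -0.08]
    - [0, 0, -0.08]
    - [0, 0, 0]
  turn: [0, 0, 0]

```text
time: 13.7
ee_pos: [0.5942, 0.3062, 0.0963]
eef_rot: [0.76, 0.65, -0.0, -0.0]
ft_force: [0.8, -0.5, -1.8]
width: 0.0639
grip_force: 25.1
```

Call:
step_arm:
  delta_pos:
    - [0, 0, -0.04]
    - [0, 0, -0.04]
    - [0, 0, 0]
  turn: [0, 0, 0]

```text
time: 14.0
ee_pos: [0.5944, 0.3063, 0.0947]
eef_rot: [0.76, 0.65, 0.0, 0.0]
ft_force: [1.4, -0.3, -1.7]
width: 0.0641
grip_force: 25.2
```

Call:
step_arm:
  delta_pos:
    - [0, 0, -0.02]
    - [0, 0, -0.01]
    - [0, 0, 0]
  turn: [0, 0, 0]

```text
time: 14.3
ee_pos: [0.5944, 0.3064, 0.0946]
eef_rot: [0.76, 0.65, 0.0, 0.0]
ft_force: [-1.9, -2.9, 5.5]
width: 0.0641
grip_force: 25.2
```

```bash
python3 -c "
from bench import *
s=read_state();print(s['ft_force'],s['torque'],s['ee_pos'])"
```

```text
[-1.85420374 -2.90930084  5.49176965] [-0.55783118  0.26127423 -0.02539931] [0.59439748 0.30637743 0.09457765]
```

Seated in the start: z is 94.6 mm, as predicted. Now I'll screw forward, following the 30 mm pitch.

Call:
step_arm:
  delta_pos:
    - [0, 0, -0.01]
    - [0, 0, -0.01]
    - [0, 0, -0.01]
    - [0, 0, -0.01]
  turn: [-0.5, -0.5, -0.5, -0.5]

```text
time: 14.7
ee_pos: [0.5955, 0.3066, 0.0943]
eef_rot: [0.833, 0.554, 0.001, 0.0]
ft_force: [2.1, -2.3, 8.7]
width: 0.0643
grip_force: 25.2
```

Call:
step_arm:
  delta_pos:
    - [0, 0, 0]
    - [0, 0, -0.01]
    - [0, 0, -0.01]
    - [0, 0, -0.01]
  turn: [-0.5, -0.5, -0.5, -0.5]

```text
time: 15.1
ee_pos: [0.5954, 0.3065, 0.0934]
eef_rot: [0.893, 0.45, 0.001, 0.0]
ft_force: [1.3, -1.2, 5.5]
width: 0.0635
grip_force: 25.2
```

```bash
python3 -c "
from bench import *
s=read_state();print(s['ft_force'],s['torque'],s['ee_pos'])"
```

```text
[ 1.29903712 -1.19845657  5.50085256] [-0.32972554 -0.37534569  0.03708454] [0.59544679 0.30654709 0.09335199]
```

Call:
step_arm:
  delta_pos:
    - [0, 0, -0.01]
    - [0, 0, -0.01]
    - [0, 0, -0.01]
    - [0, 0, -0.01]
  turn: [-0.5, -0.5, -0.5, -0.5]

```text
time: 15.5
ee_pos: [0.5953, 0.3066, 0.0922]
eef_rot: [0.941, 0.34, 0.001, 0.0]
ft_force: [1.1, -1.3, 4.8]
width: 0.0638
grip_force: 25.2
```

Call:
step_arm:
  delta_pos:
    - [0, 0, -0.01]
    - [0, 0, -0.01]
    - [0, 0, -0.01]
    - [0, 0, -0.01]
  turn: [-0.5, -0.5, -0.5, -0.5]

```text
time: 15.9
ee_pos: [0.5952, 0.3066, 0.0912]
eef_rot: [0.974, 0.225, 0.001, -0.0]
ft_force: [1.7, -1.2, 6.9]
width: 0.0639
grip_force: 25.2
```

```bash
python3 -c "
from bench import *
s=read_state();print(s['ft_force'],s['torque'],s['ee_pos'])"
```

```text
[ 1.67139419 -1.18072828  6.8578458 ] [-0.35321554 -0.27232534  0.07400209] [0.59519848 0.30660638 0.09122526]
```

Call:
step_arm:
  delta_pos:
    - [0, 0, 0]
    - [0, 0, -0.01]
    - [0, 0, 0]
    - [0, 0, -0.01]
  turn: [-0.5, -0.5, -0.5, -0.5]

```text
time: 16.3
ee_pos: [0.5953, 0.3065, 0.0907]
eef_rot: [0.994, 0.106, 0.001, -0.0]
ft_force: [0.7, -1.3, 6.1]
width: 0.064
grip_force: 25.2
```

```bash
python3 -c "
from bench import *
s=read_state();print(s['ft_force'],s['torque'],s['ee_pos'])"
```

```text
[ 0.67922437 -1.29333098  6.13735332] [-0.39000557 -0.17361347  0.09179568] [0.59525503 0.3064896  0.09074314]
```

Call:
step_arm:
  delta_pos:
    - [0, 0, 0]
    - [0, 0, 0]
    - [0, 0, 0]
  turn: [-0.4, -0.4, 0]

```text
time: 16.6
ee_pos: [0.5952, 0.3065, 0.0906]
eef_rot: [0.998, 0.059, 0.001, -0.0]
ft_force: [1.1, -1.2, 5.5]
width: 0.064
grip_force: 25.2
```

```bash
python3 -c "
from bench import *
s=read_state();print(s['ft_force'],s['torque'],s['ee_pos'])"
```

```text
[ 1.07810748 -1.18210579  5.53563233] [-0.30594427 -0.31514258 -0.12672944] [0.59522163 0.30652703 0.0906397 ]
```

Call:
step_arm:
  delta_pos:
    - [0, 0, 0]
    - [0, 0, 0]
    - [0, 0, 0]
  turn: [-0.4, -0.4, 0]

```text
time: 16.9
ee_pos: [0.5951, 0.3064, 0.0903]
eef_rot: [1.0, 0.012, 0.001, -0.0]
ft_force: [2.8, -1.1, 3.8]
width: 0.0644
grip_force: 25.2
```

```bash
python3 -c "
from bench import *
s=read_state();print(s['ft_force'],s['torque'],s['ee_pos'],s['joint_positions'])"
```

```text
[ 2.81694302 -1.09316972  3.78322677] [-0.28255002 -0.61343907 -0.04870344] [0.5950563  0.30635973 0.09030018] [-0.18879528  0.57217695 -0.49639386  1.46181844  0.2836051   1.17764358
 -2.27381992]
```

Call:
step_arm:
  delta_pos:
    - [0, 0, 0]
    - [0, 0, 0]
    - [0, 0, 0]
  turn: [-0.3, -0.3, 0]

```text
time: 17.2
ee_pos: [0.5949, 0.3062, 0.0901]
eef_rot: [1.0, -0.023, 0.001, 0.0]
ft_force: [2.7, -0.8, 3.4]
width: 0.0638
grip_force: 25.2
```

```bash
python3 -c "
from bench import *
s=read_state();print(s['ft_force'],s['torque'],s['ee_pos'])"
```

```text
[ 2.67111514 -0.7645925   3.42645138] [-0.32129806 -0.67361534  0.06457833] [0.59490822 0.3061616  0.0900788 ]
```

Call:
step_arm:
  delta_pos:
    - [0, 0, 0.02]
    - [0, 0, 0.02]
    - [0, 0, 0]
  turn: [0, 0, 0]

```text
time: 17.5
ee_pos: [0.5949, 0.3062, 0.0902]
eef_rot: [1.0, -0.023, 0.0, -0.0]
ft_force: [6.5, 0.6, -3.3]
width: 0.064
grip_force: 25.1
```

```bash
python3 -c "
from bench import *
s=read_state();print(s['ft_force'],s['torque'],s['ee_pos'])"
```

```text
[ 6.49416691  0.56780932 -3.3116827 ] [ 0.10761956 -1.38718903  0.04927319] [0.59485174 0.30616098 0.09019198]
```

Call:
step_arm:
  delta_pos:
    - [0.02, 0, -0.01]
    - [0, 0, -0.01]
    - [0, 0, 0]
  turn: [-0.3, -0.3, 0]

```text
time: 17.8
ee_pos: [0.5948, 0.3061, 0.0898]
eef_rot: [0.998, -0.06, -0.0, 0.0]
ft_force: [3.4, -1.0, -0.7]
width: 0.0644
grip_force: 25.2
```

```bash
python3 -c "
from bench import *
s=read_state();print(s['ft_force'],s['torque'],s['ee_pos'],s['eef_rot'])"
```

```text
[ 3.36469089 -1.00533396 -0.67395491] [-0.21803727 -0.8095023   0.08390488] [0.59481017 0.3060993  0.08984402] [ 9.98225681e-01 -5.95433225e-02 -1.66018302e-04  2.34911725e-04]
```

The cap is home: z matches −6.7 mm with no arm load, so the thread holds it. Releasing and retreating.

Call:
step_arm:
  delta_pos:
    - [0, 0, 0]
    - [0, 0, 0]
    - [0, 0, 0]
    - [0, 0, 0]
    - [0, 0, 0]
  turn: [0, 0, 0, 0, 0]
  grip: 0

```text
time: 18.3
ee_pos: [0.5947, 0.3065, 0.0903]
eef_rot: [0.998, -0.06, -0.0, -0.0]
ft_force: [0.4, -0.2, 0.5]
width: 0.0861
grip_force: 0.0
```

Call:
step_arm:
  delta_pos:
    - [0, 0, 0.2]
    - [0, 0, 0.5]
    - [0, 0, 0.8]
    - [0, 0, 0.8]
    - [0, 0, 0.8]
    - [-0.5, -0.3, 0.8]
    - [-0.6, -0.3, 0]
    - [-0.6, -0.3, 0]
    - [-0.6, 0, 0]
    - [-0.5, 0, 0]
    - [0, 0, 0]
    - [0, 0, 0]
  turn: [0, 0, 0, 0, 0, 0, 0, 0, 0, 0, 0, 0]

```text
time: 19.5
ee_pos: [0.5253, 0.284, 0.1885]
eef_rot: [0.998, -0.06, 0.001, -0.0]
ft_force: [-0.6, -0.2, -1.3]
width: 0.0869
grip_force: 0.0
```

```bash
python3 look.py wrist w3
python3 - <<'E'
from h import *
c=dict(np.load("pics/w3.npz")); P=cloud(c); print("exp px",proj(c,[.5947,.3063,.1126]))
m=orange(c["image"]); N,l,st,ce=cv2.connectedComponentsWithStats(m)
for i in range(1,N):
    if st[i,4]>500:
        q=P[l==i]; print(st[i],ce[i].round(1),np.nanmedian(q,0).round(4))
        q=q[(q[:,2]>.105)&(q[:,2]<.12)]; A=np.c_[q[:,:2]-q[:,:2].mean(0),np.ones(len(q))]; print("plane",np.linalg.lstsq(A,q[:,2],rcond=None)[0].round(4),"mid",((q.min(0)+q.max(0))/2).round(4))
E
```

```text
19.55 [0.5255 0.2838 0.1882] [-0.15  0.34 -0.52  1.56  0.17  1.29 -2.39]
exp px (np.float64(217.3674229237082), np.float64(105.52021964780677))
[ 173   58   91   94 6550] [217.9 104.3] [0.5954 0.3059 0.1117]
plane [0.0031 0.0053 0.1117] mid [0.5942 0.3062 0.111 ]
[ 463  182   49   49 1888] [490.6 209.6] [0.4612 0.0632 0.029 ]<stdin>:7: RuntimeWarning: Mean of empty slice.
  ret = um.true_divide(
Traceback (most recent call last):
ValueError: zero-size array to reduction operation minimum which has no identity
```

View pics/w3.png

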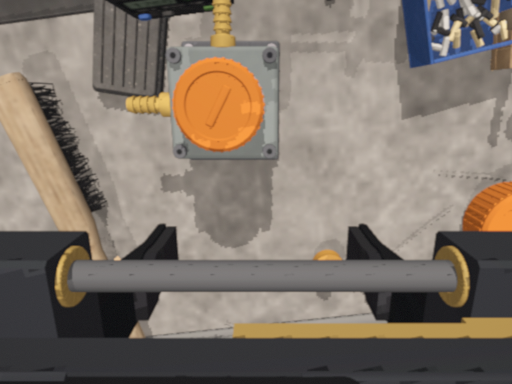

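The cap at (218,104) sits level and centred on the neck, with its top at about 112 mm (expected 112.3). The brush and plugs were never touched. Handing in.

```bash
python3 -c "
from bench import *
print(close_job())"
```

```text
the job is handed in; nothing more can be done
None
```

The orange cap was turned back until its thread dropped in, screwed forward to its home height on the seal and released; the job was handed in at about 19.6 s, and no verdict came back.

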